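Weigh out soap bars on the under-sink scale

TASK

Clear the yellow brush off the scale's tray and lay it, bristles down, in the shallow dish. Then push the soap bars one at a time, without lifting them, across from the drawer top until they lie flat and fully on the scale tray, and stop when the red pointer rests inside the green arc, not short of it and not past it. Leave the bars you do not need on the drawer top and do not disturb the bottles and other things around.

Things in the scene. Friction and masses are not known exactly. Their poses are not given: they have to be found in the camera images.
- tray_mid (a point): Centre of the top of the scale's steel tray, 245 mm (its x) by 135 mm (its y), 60 mm above the floor when empty; axes are the scale's, z up. Sprung: sinks straight down 11.8 mm per kg. A lip 4 mm thick, 10 mm tall, runs along the +y edge; the -y edge beside the ledge is open. Scale, ledge and bar lanes move together from start to start, and turn a little.
- pointer (a joint): Reading of the red pointer, rad, growing clockwise seen from above; 0 with an empty tray (it then points along the scale's +y), 4.5 rad per kg on the tray. The round white dial faces up on the scale's white base, centre 187 mm along +x from the tray's centre, 50 mm above the floor; it need not be touched.
- zone (a joint): Angle of the middle of the green arc on the dial, rad, in the same measure as the pointer's. The arc reaches 0.495 rad to each side of it. It is set differently each time, between 1.40 and 2.65, and does not move.
- pointer_tip (a point): Point on the red pointer near its tip, 42 mm from the dial's centre.
- zone_mid (a point): Middle of the green arc, 42 mm from the dial's centre; the pointer is at the end of the arc when the tip point is 20.6 mm away from this point horizontally.
- ledge: Low grey plastic drawer tier beside the tray's -y edge, fixed; origin under its centre on the floor, axes as the scale's: 250 mm (x) by 150 mm (y), flat top 62 mm above the floor. Its centre lies 149 mm from the tray's centre along the scale's -y, so a 6.5 mm gap parts it from the tray.
- brush_mid (a point): Centre (half-way up) of the yellow scrub brush that lies on the tray, bristles down: 160 mm long (its x), 46 mm wide (its y) and 46 mm tall; upper 24 mm is the yellow body, the white bristle block under it is 40 mm wide. 90 g, rigid.
- dish: Shallow blue-grey dish on the floor to the left, open on top, fixed: 230 mm (its x) by 140 mm (its y) outside, 22 mm tall, walls and floor 4 to 5 mm thick; origin under its centre.
- bar1_mid (a point): Centre of salmon-coloured soap bar 1: 44 mm (its x) by 90 mm (its y) by 30 mm tall, lying flat on the ledge with its length across it, pointing at the tray to within about 4 degrees; four bars lie side by side about 60 mm apart, 6 to 20 mm free between them. Looks alike, but weighs anything from 128 to 192 g.
- bar2_mid (a point): Centre of salmon-coloured soap bar 2: 44 mm (its x) by 90 mm (its y) by 30 mm tall, lying flat on the ledge with its length across it, pointing at the tray to within about 4 degrees; four bars lie side by side about 60 mm apart, 6 to 20 mm free between them. Looks alike, but weighs anything from 128 to 192 g.
- bar3_mid (a point): Centre of salmon-coloured soap bar 3: 44 mm (its x) by 90 mm (its y) by 30 mm tall, lying flat on the ledge with its length across it, pointing at the tray to within about 4 degrees; four bars lie side by side about 60 mm apart, 6 to 20 mm free between them. Looks alike, but weighs anything from 128 to 192 g.
- bar4_mid (a point): Centre of salmon-coloured soap bar 4: 44 mm (its x) by 90 mm (its y) by 30 mm tall, lying flat on the ledge with its length across it, pointing at the tray to within about 4 degrees; four bars lie side by side about 60 mm apart, 6 to 20 mm free between them. Looks alike, but weighs anything from 128 to 192 g.
- canister: Bystander, leave alone: stainless canister with a dark swing lid, 110 mm across, 184 mm tall; origin at its underside.
- vinegar: Bystander, leave alone: green glass vinegar bottle, 68 mm across, 210 mm tall; origin at its underside.
- dishsoap: Bystander, leave alone: blue plastic bottle, 64 mm across, 170 mm tall; origin at its underside.
- scouring_tin: Bystander, leave alone: orange tin, 72 mm across, 130 mm tall; origin at its underside.
- tablets: Bystander, leave alone: cardboard box, 70 x 150 x 110 mm tall; origin at its underside.
- scraper: Bystander, leave alone: flat scraper with a green handle, 210 mm long, 20 mm tall, lying; origin at its underside.

How it is judged:
On the way, in this order (a step that is already met when the one before it is completed fails the run):
1. the brush lies in the dish (x of brush_mid in the frame of dish between -0.06 and 0.06 m and y of brush_mid in the frame of dish between -0.06 and 0.06 m and height (world z) of brush_mid below 0.045 m and angle between brush_mid's own z axis and vertical below 0.25 rad), for 0.2 s.
2. a first bar lies fully on the tray (((x of bar1_mid in the frame of tray_mid between -0.115 and 0.115 m and y of bar1_mid in the frame of tray_mid between -0.028 and 0.036 m and z of bar1_mid in the frame of tray_mid between 0.006 and 0.022 m and angle between bar1_mid's own z axis and vertical below 0.12 rad) or (x of bar2_mid in the frame of tray_mid between -0.115 and 0.115 m and y of bar2_mid in the frame of tray_mid between -0.028 and 0.036 m and z of bar2_mid in the frame of tray_mid between 0.006 and 0.022 m and angle between bar2_mid's own z axis and vertical below 0.12 rad) or (x of bar3_mid in the frame of tray_mid between -0.115 and 0.115 m and y of bar3_mid in the frame of tray_mid between -0.028 and 0.036 m and z of bar3_mid in the frame of tray_mid between 0.006 and 0.022 m and angle between bar3_mid's own z axis and vertical below 0.12 rad) or (x of bar4_mid in the frame of tray_mid between -0.115 and 0.115 m and y of bar4_mid in the frame of tray_mid between -0.028 and 0.036 m and z of bar4_mid in the frame of tray_mid between 0.006 and 0.022 m and angle between bar4_mid's own z axis and vertical below 0.12 rad))), for 0.2 s.
At the end, for the whole second after the job is handed in: Pointer at rest inside the green arc (within 0.495 rad of its middle); brush bristles down in the dish, centre within 60 mm of the dish's each way; every bar flat, either on the tray (wholly clear of the ledge) or still on the ledge (all of step 1 and horizontal distance between pointer_tip and zone_mid below 0.0206 m and velocity of joint pointer between -0.2 and 0.2 rad/s and ((x of bar1_mid in the frame of tray_mid between -0.115 and 0.115 m and y of bar1_mid in the frame of tray_mid between -0.028 and 0.036 m and z of bar1_mid in the frame of tray_mid between 0.006 and 0.022 m and angle between bar1_mid's own z axis and vertical below 0.12 rad) or (y of bar1_mid in the frame of tray_mid between -0.22 and -0.085 m and height (world z) of bar1_mid above 0.068 m and angle between bar1_mid's own z axis and vertical below 0.12 rad)) and ((x of bar2_mid in the frame of tray_mid between -0.115 and 0.115 m and y of bar2_mid in the frame of tray_mid between -0.028 and 0.036 m and z of bar2_mid in the frame of tray_mid between 0.006 and 0.022 m and angle between bar2_mid's own z axis and vertical below 0.12 rad) or (y of bar2_mid in the frame of tray_mid between -0.22 and -0.085 m and height (world z) of bar2_mid above 0.068 m and angle between bar2_mid's own z axis and vertical below 0.12 rad)) and ((x of bar3_mid in the frame of tray_mid between -0.115 and 0.115 m and y of bar3_mid in the frame of tray_mid between -0.028 and 0.036 m and z of bar3_mid in the frame of tray_mid between 0.006 and 0.022 m and angle between bar3_mid's own z axis and vertical below 0.12 rad) or (y of bar3_mid in the frame of tray_mid between -0.22 and -0.085 m and height (world z) of bar3_mid above 0.068 m and angle between bar3_mid's own z axis and vertical below 0.12 rad)) and ((x of bar4_mid in the frame of tray_mid between -0.115 and 0.115 m and y of bar4_mid in the frame of tray_mid between -0.028 and 0.036 m and z of bar4_mid in the frame of tray_mid between 0.006 and 0.022 m and angle between bar4_mid's own z axis and vertical below 0.12 rad) or (y of bar4_mid in the frame of tray_mid between -0.22 and -0.085 m and height (world z) of bar4_mid above 0.068 m and angle between bar4_mid's own z axis and vertical below 0.12 rad))); the robot touches nothing.
It fails at once if two bars cross from the ledge to the tray at the same time ((y of bar1_mid in the frame of tray_mid between -0.085 and -0.042 m and y of bar2_mid in the frame of tray_mid between -0.085 and -0.042 m) or (y of bar1_mid in the frame of tray_mid between -0.085 and -0.042 m and y of bar3_mid in the frame of tray_mid between -0.085 and -0.042 m) or (y of bar1_mid in the frame of tray_mid between -0.085 and -0.042 m and y of bar4_mid in the frame of tray_mid between -0.085 and -0.042 m) or (y of bar2_mid in the frame of tray_mid between -0.085 and -0.042 m and y of bar3_mid in the frame of tray_mid between -0.085 and -0.042 m) or (y of bar2_mid in the frame of tray_mid between -0.085 and -0.042 m and y of bar4_mid in the frame of tray_mid between -0.085 and -0.042 m) or (y of bar3_mid in the frame of tray_mid between -0.085 and -0.042 m and y of bar4_mid in the frame of tray_mid between -0.085 and -0.042 m)).
It fails at once if a bar is lifted more than 25 mm off the ledge (height (world z) of any of bar1_mid, bar2_mid, bar3_mid, bar4_mid above 0.102 m).
It fails at once if a bystander is moved more than 30 mm (distance of any of canister, vinegar, dishsoap, scouring_tin, tablets, scraper from where it was at the start of the episode above 0.03 m).
It also fails if it takes over 72 s, if anything falls off the work surface, if the arm or the gripper's body presses on something with over 40 N, if the wrist force passes 120 N, or if a joint passes its speed limit or range.

ROBOT

A 7-joint arm with a two-finger parallel gripper is mounted at the origin on the work surface. World frame = base frame: x ahead of the robot, y to its left, z up, the work surface at z = 0. Lengths are in m, angles in rad, forces in N, time in s.
With the tool pointing down it reaches from about 0.4 to 0.9 m from the base axis. Payload 5.5 kg.
Tool frame: the origin (TCP) lies at the very end of the fingers, on their centre line; the grasp point (between the pads) lies bot.grasp_offset behind it (bot.grasp_offset is the distance from the TCP to the grasp point, in m); z points along the fingers, y is the line along which they close (so a half turn about z gives the same grasp; the last joint's range is limited). The gripper opens to 92 mm and grips with 3 to 60 N. Pads are 19 mm wide; open, the fingers measure 130 mm over their backs; the gripper's body (75 mm by 190 mm) begins 47 mm behind the grasp point.
Start: joints at [-0.903, 0.501, -0.427, 1.55, 0.221, 1.138, -0.21], TCP at [0.256, 0.597, 0.227] pointing down, gripper open.
Joint ranges: [-2.88, 2.88], [-0.31, 2.03], [-1.54, 1.56], [0.2, 2.42], [-1.41, 4.55], [0.19, 2.02], [-2.57, 2.57]. Speed limits (rad/s): [2.57, 2.57, 3.14, 3.14, 3.14, 3.14, 3.14].

INTERFACE

Orientations are given as a rotation vector (axis times angle).
In Python, from rig import bot, eyes, ticket gives the robot as it stands.
- The arm moves only by the tool apply_moves, never from a script. Its argument "deltas" is a list of rows, each an object with "travel": the shift along the tool's x, y, z in units of 0.025 m (1.0 is 0.025 m), a list of three; "turn": the turn about the tool's z in units of 0.15 rad (1.0 is 0.15 rad); "grip": the closure, from -1 (fully open) to 1 (shut), so that 0 is half open. In form: [{"travel": [dx, dy, dz], "turn": turn, "grip": grip}, ...]. A call has 1 to 20 rows; each row shifts and turns the commanded pose from where the row before left it, along the tool's axes as they then stand; what a row does not reach is not made up. A row lasts 1/10 s, in which the tool goes at most 50 mm and 8.59 degrees, less where a joint would pass 70% of its speed; a pose out of reach is approached as far as the arm can. A call with a number of a shift or a turn outside -1 to 1 is refused whole. A call with a gripper value outside its range is refused whole. The fingers move at their own pace and stop on an object; "newtons" is the grip in N (left out, the last holds). Time passes only in rows, so rows that do not move let the fingers close. It gives the time, the measured TCP pose, the force, the opening and the grip force at its end, in the units of the state.
- bot.read_state(): the state, without advancing time (a new reading comes with each control period).
- eyes.read_camera(name): name is "scene" or "side" or "wrist"; returns (picture, depth): 420x560x3 uint8, blue, green, red; 420x560 float32, m along the optical axis (not along the pixel's ray), 0 where there is no reading.
- eyes.get_calibration(name): a dict with "K" (3x3 intrinsics, pixels), "D" ([k1, k2, p1, p2, k3] as OpenCV has them; the pictures are not rectified), "R" (3x3) and "t" (3): a world point X has camera coordinates R X + t. Camera axes: x right, y down, z forward; pixel columns grow to the right and rows downward; lengths in m; the calibration is good to about 2 mm. A picture is of the moment at which its call begins: read the wrist's pose just before it. get_calibration takes no time and is no camera call; for the wrist camera it gives the pose at the moment of the call.
- ticket.hand_in(): hands the job in; it is judged then, once.
The state is a dict: "time": time; "q": joint angles; "qd": joint speeds; "joint_efforts": joint torques, N m; "tool_pos": TCP position; "ee_rot": TCP orientation; "force": force on the tool from outside, world axes, zero at the start; "torque": the same for the moment, N m; "finger_gap": finger opening in m; "finger_force": force on a finger pad.
Only numpy, scipy, OpenCV 4.12 (cv2) and the standard library are available. Lean on these libraries where they do the work, as an engineer would, in place of code of your own. Each camera call takes 0.05 s, during which the arm holds its last target. There are 200 camera calls.

## Working session

There is one attempt and no reset: what is moved stays moved. The work goes in short steps, Python scripts to look and compute and a tool call to move; the robot and the scene stay as the last step left them, time stands still between calls to the robot, and variables do not carry over. Pictures are saved under pics/ and viewed, at most 10 in all, crops included, and the job is handed in when it is done.

Besides the shell and the picture viewer there is one more tool, called after "Emit:" as name([rows], argument=value, ...), one row to a line, values as JSON. apply_moves: Moves the arm, as the interface text tells. Its arguments: {"type":"object","properties":{"deltas":{"type":"array","items":{"type":"object","properties":{"travel":{"type":"array","items":{"type":"number","minimum":-1,"maximum":1}},"turn":{"type":"number","minimum":-1,"maximum":1},"grip":{"type":"number"}}}},"newtons":{"type":"number"}},"required":["deltas"]}

```bash
mkdir -p pics; ls
cat > h.py <<'E'
import numpy as np, cv2
from rig import bot, eyes, ticket
def cam(n):
    c=eyes.get_calibration(n); im,d=eyes.read_camera(n)
    return im,d,{k:np.array(v,float) for k,v in c.items()}
def ray(c,uv):
    p=cv2.undistortPoints(np.array(uv,float).reshape(-1,1,2),c['K'],c['D']).reshape(-1,2)
    d=np.c_[p,np.ones(len(p))]@c['R']; return -c['R'].T@c['t'],d
def onz(c,uv,z):
    o,d=ray(c,uv); return o+d*((z-o[2])/d[:,2])[:,None]
def proj(c,X):
    return cv2.projectPoints(np.array(X,float).reshape(-1,3),cv2.Rodrigues(c['R'])[0],c['t'],c['K'],c['D'])[0].reshape(-1,2)
def cloud(c,d):
    v,u=np.mgrid[:d.shape[0],:d.shape[1]]
    o,r=ray(c,np.c_[u.ravel(),v.ravel()]); P=o+r*d.reshape(-1,1); P[d.ravel()==0]=np.nan
    return P.reshape(*d.shape,3)
E
python3 - <<'E'
from h import *
s=bot.read_state(); print(s['time'],s['tool_pos'],s['ee_rot'],s['finger_gap'],bot.grasp_offset)
for n in('scene','side'):
    im,d,c=cam(n); cv2.imwrite(f'pics/{n}0.png',im); print(n,-c['R'].T@c['t'],(d>0).mean())
E
```

```text
pics
0.0 [0.25575141 0.59681617 0.22569035] [-6.31340034e-01 -3.07704445e+00  2.90388887e-03] 0.09195438614459989 0.0188
scene [ 1.52375155 -0.64742907  1.10606401] 0.9864880952380952
side [ 1.32953817 -1.18838909  1.08054692] 0.9831760204081633
```

View pics/scene0.png

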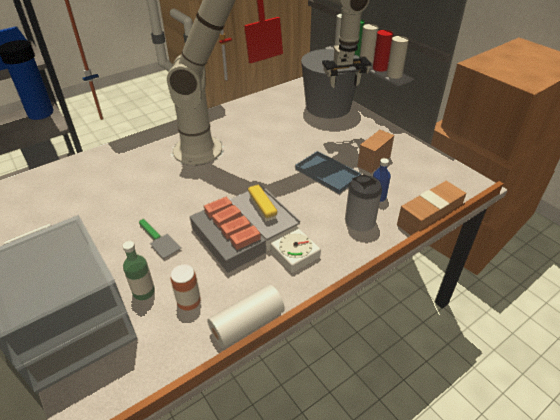

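View pics/side0.png

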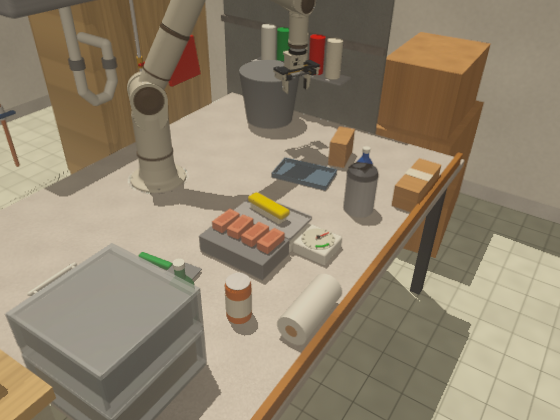

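The scene view shows the dish at (328,171), the yellow brush at (262,200), the dial at (296,245) and the bars from (217,205) to (240,233). The side view agrees, with the brush at (269,207) and the dish at (304,173). Next I'll measure from both views.

```bash
cat >> h.py <<'E'
def comps(m,amin=40):
    n,l,st,ce=cv2.connectedComponentsWithStats(m.astype(np.uint8)); return [l==i for i in range(1,n) if st[i,4]>=amin]
def rect(P):
    (c,wh,a)=cv2.minAreaRect((P[:,:2]*1000).astype(np.float32)); return np.round(c,1),np.round(wh,1),round(a,1)
E
python3 - <<'E'
from h import *
for n in('scene','side'):
    im,d,c=cam(n); P=cloud(c,d); H=cv2.cvtColor(im,cv2.COLOR_BGR2HSV); h,s,v=[H[...,i].astype(int) for i in range(3)]
    x,y,z=P[...,0],P[...,1],P[...,2]
    ok=(x>.3)&(x<1)&(y>-.35)&(y<.5)
    M={'brush':ok&(h>20)&(h<35)&(s>150)&(z>.03),'bars':ok&((h<9)|(h>172))&(s>70)&(z>.05)&(z<.12)&(v>120),
       'dish':ok&(h>95)&(h<125)&(s>40)&(z<.04)&(y>.0)}
    for k,m in M.items():
        for q in comps(m):
            Q=P[q]; zt=np.percentile(Q[:,2],[2,50,95]); 
            top=Q[Q[:,2]>zt[2]-.008]
            print(n,k,q.sum(),np.round(zt*1000),rect(top))
    m=ok&(abs(z-.062)<.006)&(s<60)
    for q in comps(m,300): print(n,'flat62',q.sum(),rect(P[q]),np.median(z[q]))
E
```

```text
scene brush 414 [ 89. 101. 105.] (array([541., -24.]), array([ 44.3, 159.3]), 80.0)
scene bars 150 [84. 89. 93.] (array([ 464. , -155.1]), array([88.1, 43.5]), 87.9)
scene bars 188 [73. 89. 93.] (array([ 521. , -155.2]), array([44. , 87.8]), 1.7)
scene bars 182 [65. 89. 93.] (array([ 581.9, -158.4]), array([88.7, 47.8]), 89.0)
scene bars 159 [72. 89. 93.] (array([ 641.2, -150.5]), array([71.8, 44.9]), 85.6)
scene dish 75 [-5.  1.  6.] (array([534.8, 370.6]), array([66.3, 93.1]), 27.1)
scene dish 40 [ 1. 22. 35.] (array([720.2, 398.3]), array([27.,  4.]), 87.4)
scene flat62 773 (array([554.4, -27.1]), array([139.1, 249.1]), 89.5) 0.05787159957554122
scene flat62 945 (array([ 552.6, -177.7]), array([150.1, 254.4]), 89.9) 0.05942007710098807
side brush 474 [ 90. 103. 107.] (array([537.6, -24.2]), array([ 49.9, 158. ]), 79.6)
side flat62 1889 (array([ 547.5, -107.6]), array([253.8, 301.2]), 0.9) 0.06043037194126133
```

Run:
```python
from h import *
for n,uv,dc in(('scene',(328,171),(296,245)),('side',(304,173),(318,239))):
    im,d,c=cam(n); P=cloud(c,d); H=cv2.cvtColor(im,cv2.COLOR_BGR2HSV); h,s,v=[H[...,i].astype(int) for i in range(3)]
    x,y,z=P[...,0],P[...,1],P[...,2]
    p=onz(c,[uv],.01)[0]; print(n,p,H[uv[1],uv[0]])
    near=np.hypot(x-p[0],y-p[1])<.2
    m=near&(h>90)&(h<125)&(s>45)&(v<140)&(z<.05)
    for q in comps(m,100): print('dish',q.sum(),rect(P[q]),np.round(np.percentile(z[q],[2,50,98])*1000)); top=q&(z>.016); print(rect(P[top]))
    D=onz(c,[dc],.05)[0]; near=np.hypot(x-D[0],y-D[1])<.08
    for nm,m in(('green',near&(h>40)&(h<85)&(s>80)),('red',near&((h<8)|(h>172))&(s>120)),('white',near&(s<60)&(v>150)&(z>.03))):
        for q in comps(m,4):
            vv,uu=np.nonzero(q); W=onz(c,np.c_[uu,vv],.051); print(nm,q.sum(),np.round(W.mean(0)*1000,1),rect(W) if len(W)>4 else '')
    # others
    for yy,xx in ((0,0),): pass
```

```text
scene [0.46761056 0.34500562 0.01      ] [70 13 61]
green 32 [772.  -54.2  51. ] (array([771.4, -53.6]), array([44.3,  8.5]), 53.9)
red 16 [748.6  -2.9  51. ] (array([748.5,  -3.6]), array([33.9,  5.8]), 66.7)
white 11 [663.  -21.5  51. ] (array([662.9, -22. ]), array([40.9,  1.9]), 89.2)
white 854 [747.7 -36.3  51. ] (array([746.8, -34.5]), array([121.6, 114.7]), 0.7)
side [0.45954193 0.34708364 0.01      ] [60  7 78]
green 30 [765.7 -54.3  51. ] (array([766.1, -54.4]), array([45.1, 11.7]), 49.1)
red 10 [744.4   0.8  51. ] (array([744.8,   2.1]), array([29. ,  3.9]), 71.6)
white 19 [658.9 -23.7  51. ] (array([657.3, -19.8]), array([ 5.5, 65.1]), 1.1)
white 754 [740.7 -41.8  51. ] (array([740.2, -38.9]), array([119.7, 120. ]), 89.6)
```

Run:
```python
from h import *
for n in('scene','side'):
    im,d,c=cam(n); P=cloud(c,d); v=im.max(2)
    x,y,z=P[...,0],P[...,1],P[...,2]
    near=(np.abs(x-.465)<.2)&(np.abs(y-.345)<.2)&(z<.05)
    m=near&(v<110); m=cv2.morphologyEx(m.astype(np.uint8),cv2.MORPH_OPEN,np.ones((3,3)))
    for q in comps(m,150): print(n,q.sum(),np.percentile(v[q],[10,50,90]),rect(P[q]),np.round(np.percentile(z[q],[2,50,98])*1000))
    m=near&(z>.014)&(z<.04)
    for q in comps(m,25): print('  hi',q.sum(),rect(P[q]),np.round(np.percentile(z[q],[50,98])*1000))
    # obstacles >25mm high in work region
    for q in comps((x>.25)&(x<.95)&(y>-.5)&(y<.55)&(z>.1)&(z<.25),80): print('  obst',q.sum(),rect(P[q]),np.round(np.percentile(z[q],98)*1000))
    big=cv2.resize(im[120:300,150:430],None,fx=2.8,fy=2.8,interpolation=cv2.INTER_CUBIC); 
    if n=='scene': cv2.imwrite('pics/crop.png',big)
```

```text
scene 1507 [ 62.  76. 106.] (array([457.6, 405.8]), array([243.3, 285.2]), 5.9) [-8.  2. 42.]
scene 320 [ 89. 101. 107.] (array([637.9, 258.3]), array([221.7,  54. ]), 89.7) [-762. -751. -741.]
  hi 47 (array([392.2, 369.6]), array([98.5, 67.7]), 13.6) [17. 23.]
  hi 36 (array([381.5, 273.1]), array([46.7, 95.7]), 59.2) [17. 22.]
  hi 109 (array([544.6, 494.4]), array([88.4, 52.2]), 48.1) [27. 39.]
  hi 36 (array([507.9, 416.6]), array([117.2,  16. ]), 7.9) [17. 23.]
  hi 42 (array([503.7, 280.6]), array([119.2,   8.7]), 10.7) [17. 23.]
  hi 28 (array([580.7, 332.9]), array([82.6, 21.4]), 89.1) [17. 22.]
  obst 203 (array([529. , 510.6]), array([71.5, 84. ]), 8.9) 111.0
  obst 1235 (array([726.6, 310.7]), array([107.4, 229.4]), 22.6) 183.0
  obst 263 (array([541.7, -24.6]), array([ 42.9, 155.2]), 79.8) 106.0
  obst 342 (array([ 597.5, -481.4]), array([37.2, 51.6]), 89.1) 212.0
  obst 496 (array([ 701.5, -402.1]), array([67.8, 66.7]), 13.3) 133.0
side 843 [78. 82. 95.] (array([457.6, 359.8]), array([232.3, 192.2]), 9.4) [-2.  7. 24.]
  hi 104 (array([539. , 491.4]), array([88.6, 51. ]), 45.8) [26. 39.]
  hi 193 (array([460.4, 341.4]), array([233.8, 154.9]), 9.4) [20. 27.]
  hi 33 (array([381.6, 396. ]), array([70. , 16.6]), 11.1) [18. 22.]
  hi 41 (array([480.7, 414. ]), array([89.9, 19. ]), 3.7) [19. 24.]
  obst 180 (array([524.8, 510.1]), array([70.4, 90.3]), 10.7) 116.0
  obst 1042 (array([713.9, 302.7]), array([107.9, 232.2]), 30.9) 186.0
  obst 333 (array([536.2, -22.4]), array([ 49.8, 159.2]), 78.9) 108.0
  obst 136 (array([ 591.9, -489.5]), array([43.8, 28. ]), 47.8) 212.0
  obst 562 (array([ 698.4, -402. ]), array([68.4, 70.7]), 42.3) 134.0
```

View pics/crop.png

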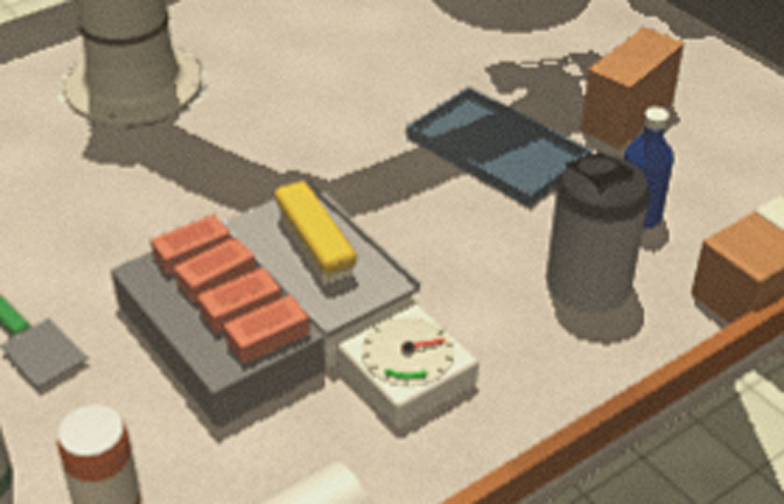

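The crop shows the brush, the four bars and the dish clearly. The red pointer is up-right of the dial hub and the green arc lies below it. I measure the dish at about (460,343) mm with its long axis at 9.5°. The brush is at about (540,-24) with its axis at -10°. The tray centre is about (551,-28), and the arc's middle is near 2.27 rad.

Emit:
apply_moves([
  {"travel":[-0.5,-1,0],"turn":-0.77,"grip":-0.5},
  {"travel":[-0.6,-1,0],"turn":-0.77,"grip":-0.5},
  {"travel":[-0.7,-1,0],"grip":-0.5},
  {"travel":[-0.7,-1,0],"grip":-0.5},
  {"travel":[-0.7,-1,0],"grip":-0.5},
  {"travel":[-0.7,-1,0],"grip":-0.5},
  {"travel":[-0.7,-1,0],"grip":-0.5},
  {"travel":[-0.7,-1,0],"grip":-0.5},
  {"travel":[-0.7,-1,0],"grip":-0.5},
  {"travel":[-0.7,-1,0],"grip":-0.5},
  {"travel":[-0.7,-1,0],"grip":-0.5},
  {"travel":[-0.7,-1,0],"grip":-0.5},
  {"travel":[-0.7,-1,0],"grip":-0.5},
  {"travel":[-0.7,-1,0],"grip":-0.5},
  {"travel":[-0.7,-1,0],"grip":-0.5},
  {"travel":[-0.7,-1,0],"grip":-0.5},
  {"travel":[-0.7,-1,0],"grip":-0.5},
  {"travel":[-0.7,-1,0],"grip":-0.5},
  {"travel":[-0.7,-1,0],"grip":-0.5},
  {"travel":[0,0,0],"grip":-0.5},
], newtons=20)

```text
schema error: expected keys travel, turn, grip
```

```bash
cat >> h.py <<'E'
def pose():
    s=bot.read_state(); R=cv2.Rodrigues(np.array(s['ee_rot'],float))[0]; p=np.array(s['tool_pos'])
    print('t',round(s['time'],2),'tcp',np.round(p*1000,1),'ytool deg',round(np.degrees(np.arctan2(R[1,1],R[0,1])),2),'tilt',np.round(R[:,2],3),'F',np.round(s['force'],1),'gap',round(s['finger_gap']*1000,1),s['finger_force']); return p,R
def go(R,p,tgt): print('units',np.round(R.T@(np.array(tgt)/1000-p)/.025,2))
E
python3 - <<'E'
from h import *
p,R=pose(); go(R,p,[540,-24,226])
im,d,c=cam('wrist'); P=cloud(c,d); H=cv2.cvtColor(im,cv2.COLOR_BGR2HSV); h,s=H[...,0],H[...,1]; z=P[...,2]
for q in comps((h>20)&(h<35)&(s>150)&(z>.05),300): print('brush',q.sum(),np.median(z[q]),rect(P[q]),rect(onz(c,np.argwhere(q)[:,::-1],.1045)))
for q in comps(((h<9)|(h>172))&(s>70)&(z>.08)&(z<.1),300): print('bar',q.sum(),np.median(z[q]),rect(P[q]))
for q in comps((abs(z-.06)<.006)&(s<60),300): print('flat',q.sum(),np.median(z[q]),rect(P[q]))
cv2.imwrite('pics/w1.png',im)
E
```

```text
t 0.4 tcp [255.9 597.4 226.6] ytool deg 66.81 tilt [-0. -0. -1.] F [ 0.6 -0.5  0.2] gap 91.9 0.0
units [-20.23 -18.37   0.03]
```

View pics/w1.png

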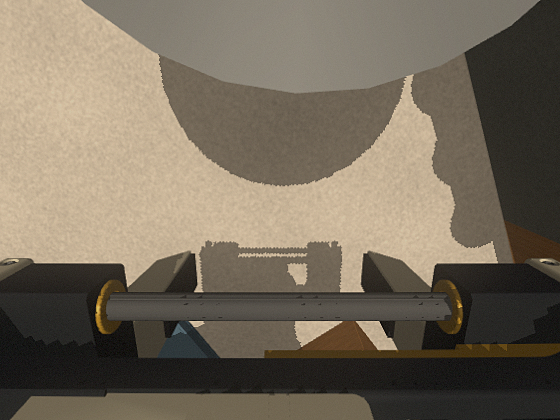

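The move was refused because every row needs all three keys. The wrist picture still shows the start area: a bucket at the top and the fingers at the bottom, around row 300.

Emit:
apply_moves([
  {"travel":[-0.5,-1,0],"turn":-0.77,"grip":-0.5},
  {"travel":[-0.6,-1,0],"turn":-0.77,"grip":-0.5},
  {"travel":[-0.7,-1,0],"turn":0,"grip":-0.5},
  {"travel":[-0.7,-1,0],"turn":0,"grip":-0.5},
  {"travel":[-0.7,-1,0],"turn":0,"grip":-0.5},
  {"travel":[-0.7,-1,0],"turn":0,"grip":-0.5},
  {"travel":[-0.7,-1,0],"turn":0,"grip":-0.5},
  {"travel":[-0.7,-1,0],"turn":0,"grip":-0.5},
  {"travel":[-0.7,-1,0],"turn":0,"grip":-0.5},
  {"travel":[-0.7,-1,0],"turn":0,"grip":-0.5},
  {"travel":[-0.7,-1,0],"turn":0,"grip":-0.5},
  {"travel":[-0.7,-1,0],"turn":0,"grip":-0.5},
  {"travel":[-0.7,-1,0],"turn":0,"grip":-0.5},
  {"travel":[-0.7,-1,0],"turn":0,"grip":-0.5},
  {"travel":[-0.7,-1,0],"turn":0,"grip":-0.5},
  {"travel":[-0.7,-1,0],"turn":0,"grip":-0.5},
  {"travel":[-0.7,-1,0],"turn":0,"grip":-0.5},
  {"travel":[-0.7,-1,0],"turn":0,"grip":-0.5},
  {"travel":[-0.7,-1,0],"turn":0,"grip":-0.5},
  {"travel":[0,0,0],"turn":0,"grip":-0.5},
], newtons=20)

```text
time: 2.45
tool_pos: [0.4861, 0.0666, 0.2269]
ee_rot: [0.283, 3.127, -0.003]
force: [0.4, -0.1, -0.3]
finger_gap: 0.069
finger_force: 0.0
```

```bash
cat > look.py <<'E'
from h import *
p,R=pose(); go(R,p,[540,-24,226])
im,d,c=cam('wrist'); P=cloud(c,d); H=cv2.cvtColor(im,cv2.COLOR_BGR2HSV); h,s=H[...,0],H[...,1]; z=P[...,2]
for q in comps((h>20)&(h<35)&(s>150)&(z>.02),300): print('brush',q.sum(),np.median(z[q]),rect(P[q]))
for q in comps(((h<9)|(h>172))&(s>70)&(z>.065)&(z<.1),300): print('bar',q.sum(),np.median(z[q]),rect(P[q]))
for q in comps((abs(z-.06)<.006)&(s<60),300): print('flat',q.sum(),np.median(z[q]),rect(P[q]))
E
python3 look.py
```

```text
t 2.45 tcp [486.1  66.6 226.9] ytool deg 79.66 tilt [ 0.001 -0.002 -1.   ] F [ 0.4 -0.1 -0.3] gap 69.0 0.0
units [-2.77 -3.18  0.04]
brush 3447 0.10419018358536908 (array([494.4,  -4.7]), array([ 70.8, 129.2]), 63.0)
brush 543 0.10452985915211133 (array([562.4,  -7.5]), array([ 35.9, 167.2]), 65.7)
bar 2313 0.09219612433815805 (array([ 459. , -147.4]), array([83.7, 44.4]), 87.1)
bar 872 0.09140093514893391 (array([ 503.9, -143.5]), array([80.3, 28.7]), 83.8)
flat 10047 0.05881165568845015 (array([509.6, -27.6]), array([129.6, 166.6]), 89.8)
flat 4396 0.06185708565104764 (array([ 476.1, -173.1]), array([152. , 113.7]), 89.8)
flat 2066 0.05894479412847986 (array([647.9, -23.7]), array([122.5,  45.3]), 88.4)
```

Emit:
apply_moves([
  {"travel":[-0.7,-0.8,0],"turn":0,"grip":-0.5},
  {"travel":[-0.7,-0.8,0.3],"turn":0,"grip":-0.5},
  {"travel":[-0.7,-0.8,0.9],"turn":0,"grip":-0.5},
  {"travel":[-0.65,-0.8,0.9],"turn":0,"grip":-0.5},
  {"travel":[0,0,0.9],"turn":0,"grip":-0.5},
  {"travel":[0,0,0],"turn":0,"grip":-0.5},
])

```text
time: 3.1
tool_pos: [0.5357, -0.0187, 0.1488]
ee_rot: [-0.272, -3.124, -0.0]
force: [-0.8, 0.5, -1.0]
finger_gap: 0.0686
finger_force: 0.0
```

```bash
cat >> look.py <<'E'
cv2.imwrite('pics/w2.png',im)
m=(h>20)&(h<35)&(s>150)&(z>.02)
print('all brush',rect(P[m]))
T=(P[m]-p)@R; print('in tool frame: x',np.percentile(T[:,0],[1,99]),'y',np.percentile(T[:,1],[1,99]))
E
python3 look.py
```

```text
t 3.1 tcp [535.7 -18.7 148.8] ytool deg 80.05 tilt [-0.006  0.001 -1.   ] F [-0.8  0.5 -1. ] gap 68.6 0.0
units [-0.19 -0.18 -3.09]
brush 11075 0.10447267423688364 (array([524.2, -15.8]), array([ 49.8, 133.3]), 80.5)
brush 863 0.10442602597058293 (array([605.6, -31.8]), array([44.7, 16.3]), 80.5)
bar 5583 0.09219448361562918 (array([ 459.2, -151.2]), array([91.2, 43.7]), 87.2)
bar 4463 0.0920983225543551 (array([ 516.6, -148.1]), array([44.1, 86.7]), 2.3)
flat 21789 0.05885966932841244 (array([518.2, -27. ]), array([131.7, 183. ]), 89.8)
flat 9787 0.06184290683506155 (array([ 488.8, -173.2]), array([150.7, 141.2]), 89.0)
flat 466 0.061474661032184436 (array([ 636.8, -104.7]), array([11.1, 41.1]), 89.6)
flat 3179 0.058851249519248666 (array([647. , -27.6]), array([137.1,  32.5]), 80.2)
all brush (array([536.1, -19.6]), array([126.2, 144.4]), 41.6)
in tool frame: x [-0.07617973  0.07681269] y [-0.02299067  0.03756847]
```

View pics/w2.png

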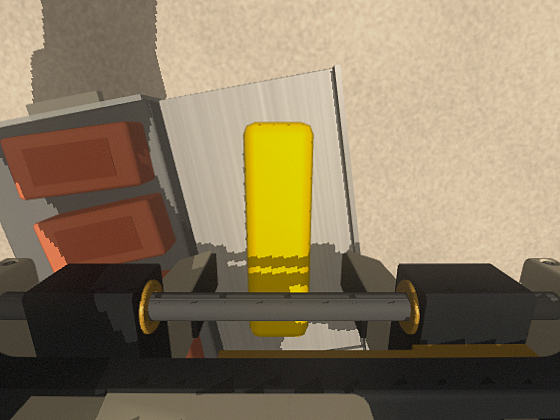

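The wrist view shows the brush centred between the fingers at (280,230), aligned and clear of the lip at column 345. I'll descend and grip.

Emit:
apply_moves([
  {"travel":[0,0,0.8],"turn":0,"grip":-0.5},
  {"travel":[0,0,0.8],"turn":0,"grip":-0.5},
  {"travel":[0,0,0.8],"turn":0,"grip":-0.5},
  {"travel":[0,0,0.55],"turn":0,"grip":-0.5},
  {"travel":[0,0,0],"turn":0,"grip":0.2},
  {"travel":[0,0,0],"turn":0,"grip":0.5},
  {"travel":[0,0,0],"turn":0,"grip":0.5},
  {"travel":[0,0,0],"turn":0,"grip":0.5},
], newtons=20)

```text
time: 3.95
tool_pos: [0.5392, -0.0193, 0.0791]
ee_rot: [0.272, 3.128, 0.0]
force: [0.6, 0.1, 0.4]
finger_gap: 0.0457
finger_force: 20.0
```

Emit:
apply_moves([
  {"travel":[0,0,-0.8],"turn":0,"grip":0.5},
  {"travel":[0,0,-0.8],"turn":0,"grip":0.5},
  {"travel":[0,0,-0.8],"turn":-0.75,"grip":0.5},
  {"travel":[0,0.5,0],"turn":-0.75,"grip":0.5},
  {"travel":[0,0.9,0],"turn":-0.76,"grip":0.5},
  {"travel":[0.1,1,0],"turn":0,"grip":0.5},
  {"travel":[0.1,1,0],"turn":0,"grip":0.5},
  {"travel":[0.1,1,0],"turn":0,"grip":0.5},
  {"travel":[0.1,1,0],"turn":0,"grip":0.5},
  {"travel":[0.1,1,0],"turn":0,"grip":0.5},
  {"travel":[0.1,1,0],"turn":0,"grip":0.5},
  {"travel":[0.1,1,0],"turn":0,"grip":0.5},
  {"travel":[0,1,0],"turn":0,"grip":0.5},
  {"travel":[0,1,0],"turn":0,"grip":0.5},
  {"travel":[0,1,0],"turn":0,"grip":0.5},
  {"travel":[0,1,0],"turn":0,"grip":0.5},
  {"travel":[0,1,0],"turn":0,"grip":0.5},
  {"travel":[0,0.8,0],"turn":0,"grip":0.5},
  {"travel":[0,0,0],"turn":0,"grip":0.5},
])

```text
time: 5.85
tool_pos: [0.4667, 0.3323, 0.1387]
ee_rot: [-0.266, 3.13, 0.005]
force: [-0.1, -0.4, -1.6]
finger_gap: 0.0457
finger_force: 20.0
```

Run:
```python
from h import *
p,R=pose(); go(R,p,[460,343,30])
im,d,c=cam('wrist'); P=cloud(c,d); z=P[...,2]
m=(z>.012)&(z<.032)&(np.hypot(P[...,0]-.46,P[...,1]-.343)<.2)
for q in comps(m,300): print('rim',q.sum(),rect(P[q]),np.median(z[q]))
m=(z>-.001)&(z<.04)&(im.max(2)<115)&(np.hypot(P[...,0]-.46,P[...,1]-.343)<.2)
for q in comps(m,300): print('dark',q.sum(),rect(P[q]),np.median(z[q]))
for q in comps((z>.002)&(z<.012),500): print('floor',q.sum(),rect(P[q]),np.median(z[q]))
cv2.imwrite('pics/w3.png',im)
```

```text
t 5.85 tcp [466.7 332.3 138.7] ytool deg 99.73 tilt [ 0.     0.003 -1.   ] F [-0.1 -0.4 -1.6] gap 45.7 20.00008463859558
units [0.2  0.45 4.35]
rim 3622 (array([434., 341.]), array([175.1, 140.9]), 9.9) 0.021223225345327335
rim 407 (array([490.2, 508.4]), array([ 2.4, 68.4]), 13.8) 0.02033642891696741
dark 5014 (array([436.7, 338.6]), array([175.2, 144. ]), 10.0) 0.008480944140809243
dark 860 (array([491.1, 505.9]), array([ 6.1, 73.5]), 17.6) 0.01686778802050609
floor 11381 (array([436.7, 341.5]), array([173.8, 134.1]), 9.8) 0.003959239946046134
floor 652 (array([481.4, 545.6]), array([  5.3, 149.8]), 15.0) 0.0071165642141515495
```

View pics/w3.png

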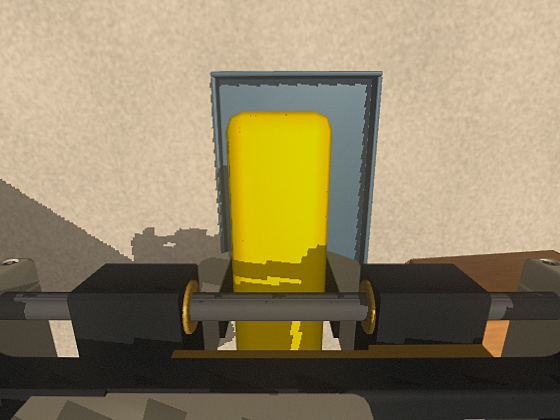

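The wrist view shows the brush held at (280,220), parallel to the dish, whose outline spans columns 211–381. The lateral correction is small, so I'll lower it now.

Emit:
apply_moves([
  {"travel":[0.2,0.45,0.7],"turn":0,"grip":0.5},
  {"travel":[0,0,0.9],"turn":0,"grip":0.5},
  {"travel":[0,0,0.9],"turn":0,"grip":0.5},
  {"travel":[0,0,0.8],"turn":0,"grip":0.5},
  {"travel":[0,0,0.5],"turn":0,"grip":0.5},
  {"travel":[0,0,0.4],"turn":0,"grip":0.5},
  {"travel":[0,0,0.2],"turn":0,"grip":0.5},
  {"travel":[0,0,0.05],"turn":0,"grip":0.5},
  {"travel":[0,0,0],"turn":0,"grip":0.5},
])

```text
time: 6.8
tool_pos: [0.4616, 0.3388, 0.0272]
ee_rot: [-0.259, 3.13, 0.001]
force: [-0.5, 0.1, -1.7]
finger_gap: 0.0459
finger_force: 20.0
```

Emit:
apply_moves([
  {"travel":[0,0,0.08],"turn":0,"grip":0.5},
  {"travel":[0,0,0],"turn":0,"grip":0.2},
  {"travel":[0,0,0],"turn":0,"grip":-0.3},
  {"travel":[0,0,0],"turn":0,"grip":-0.3},
  {"travel":[0,0,0],"turn":0,"grip":-0.3},
  {"travel":[0,0,-0.5],"turn":0,"grip":-0.3},
  {"travel":[0,0,-1],"turn":0,"grip":-0.3},
  {"travel":[0,0,-1],"turn":0,"grip":-0.3},
  {"travel":[0,0,-1],"turn":0,"grip":-0.3},
  {"travel":[0,0,-1],"turn":0,"grip":-0.3},
  {"travel":[0,0,-1],"turn":0,"grip":-0.3},
  {"travel":[0,0,0],"turn":0,"grip":1},
])

```text
time: 8.0
tool_pos: [0.4634, 0.3405, 0.1671]
ee_rot: [-0.259, 3.124, 0.006]
force: [0.9, 1.2, 0.7]
finger_gap: 0.0555
finger_force: 0.0
```

```bash
cat > meas.py <<'E'
from h import *
def meas(n):
    im,d,c=cam(n); P=cloud(c,d); H=cv2.cvtColor(im,cv2.COLOR_BGR2HSV); h,s,v=[H[...,i].astype(int) for i in range(3)]
    x,y,z=P[...,0],P[...,1],P[...,2]
    for q in comps((x>.3)&(x<.7)&(h>20)&(h<35)&(s>150)&(z>.02)): print(n,'brush',q.sum(),np.round(np.median(z[q])*1000),rect(P[q&(z>np.percentile(z[q],95)-.008)]))
    for q in comps((x>.3)&(x<.8)&((h<9)|(h>172))&(s>70)&(z>.05)&(z<.12)&(v>110)):
        Q=P[q]; t=np.percentile(Q[:,2],95); print(n,'bar',q.sum(),round(t*1000),rect(Q[Q[:,2]>t-.008]))
    near=np.hypot(x-.738,y+.028)<.06
    C=np.array([738,-28.])
    w=near&(z>.04)&(z<.06)&(v>130); 
    for nm,m in(('green',near&(h>40)&(h<85)&(s>80)),('red',near&((h<8)|(h>172))&(s>110)&(z<.07)),('hub',near&(v<70)&(z<.07))):
        for q in comps(m,4):
            vv,uu=np.nonzero(q); W=onz(c,np.c_[uu,vv],.051)[:,:2]*1000; e=W.mean(0)-C; print(n,nm,q.sum(),np.round(W.mean(0),1),'ang',round(np.arctan2(e[0],e[1]),2))
if __name__=='__main__':
    p,R=pose(); meas('scene'); meas('side')
E
python3 meas.py
```

```text
t 8.0 tcp [463.4 340.5 167.1] ytool deg 99.47 tilt [ 0.006  0.004 -1.   ] F [0.9 1.2 0.7] gap 55.5 0.0
scene brush 312 45.0 (array([463.6, 333.2]), array([159.2,  48.8]), 7.9)
scene bar 873 93 (array([ 552.6, -154.6]), array([ 92.7, 227.2]), 88.5)
scene green 32 [772.  -54.2] ang 2.23
scene red 18 [738.5  -2. ] ang 0.02
scene hub 5 [739.7 -26.2] ang 0.77
side brush 332 47.0 (array([460.4, 330.9]), array([154.4,  55.2]), 9.1)
side green 30 [765.7 -54.3] ang 2.33
side red 11 [734.4   0.8] ang -0.12
```

The brush lies in the dish at (462,332) with its top at 46 mm. The pointer reads 0 and the arc's middle is about 2.27 rad. I'll turn the closed gripper so its flat side faces the tray, then go behind the bars.

Emit:
apply_moves([
  {"travel":[0,0,0],"turn":0.96,"grip":1},
  {"travel":[0,0,0],"turn":0.96,"grip":1},
  {"travel":[0,0,0],"turn":0.96,"grip":1},
  {"travel":[0,0,0],"turn":0.96,"grip":1},
  {"travel":[0,0,0],"turn":0.96,"grip":1},
  {"travel":[0,0,0],"turn":0.96,"grip":1},
  {"travel":[0,0,0],"turn":0.96,"grip":1},
  {"travel":[0,0,0],"turn":0.96,"grip":1},
  {"travel":[0,0,0],"turn":0.96,"grip":1},
  {"travel":[0,0,0],"turn":0.96,"grip":1},
  {"travel":[0,0,0],"turn":0.96,"grip":1},
  {"travel":[0,0,0],"turn":0.96,"grip":1},
])

```text
time: 9.3
tool_pos: [0.4603, 0.3379, 0.1609]
ee_rot: [-2.219, -2.224, 0.004]
force: [-0.3, -0.3, -0.5]
finger_gap: 0.0006
finger_force: 0.0
```

Emit:
apply_moves([
  {"travel":[-0.5,0,0],"turn":0,"grip":1},
  {"travel":[-1,0.1,0],"turn":0,"grip":1},
  {"travel":[-1,0.1,0],"turn":0,"grip":1},
  {"travel":[-1,0.1,0],"turn":0,"grip":1},
  {"travel":[-1,0.1,0],"turn":0,"grip":1},
  {"travel":[-1,0.1,0],"turn":0,"grip":1},
  {"travel":[-1,0.1,0],"turn":0,"grip":1},
  {"travel":[-1,0.1,0],"turn":0,"grip":1},
  {"travel":[-1,0.1,0],"turn":0,"grip":1},
  {"travel":[-1,0.1,0],"turn":0,"grip":1},
  {"travel":[-1,0.1,0],"turn":0,"grip":1},
  {"travel":[-1,0.1,0],"turn":0,"grip":1},
  {"travel":[-1,0.1,0],"turn":0,"grip":1},
  {"travel":[-1,0.1,0],"turn":0,"grip":1},
  {"travel":[-1,0.1,0],"turn":0,"grip":1},
  {"travel":[-1,0.1,0],"turn":0,"grip":1},
  {"travel":[-1,0.1,0],"turn":0,"grip":1},
  {"travel":[-1,0.1,0],"turn":0,"grip":1},
  {"travel":[-1,0.1,0],"turn":0,"grip":1},
  {"travel":[0,0,0],"turn":0,"grip":1},
])

```text
time: 11.3
tool_pos: [0.5084, -0.1287, 0.1617]
ee_rot: [2.214, 2.227, -0.004]
force: [-0.5, 0.1, -0.4]
finger_gap: 0.0006
finger_force: 0.0
```

```bash
cat > wl.py <<'E'
from h import *
p,R=pose(); print(np.round(bot.read_state()['q'],2))
im,d,c=cam('wrist'); P=cloud(c,d); H=cv2.cvtColor(im,cv2.COLOR_BGR2HSV); h,s=H[...,0],H[...,1]; z=P[...,2]
for q in comps(((h<9)|(h>172))&(s>70)&(z>.065)&(z<.1),300): print('bar',q.sum(),np.round(np.median(z[q])*1000,1),rect(P[q]))
for q in comps((abs(z-.06)<.006)&(s<60),300): print('flat',q.sum(),np.median(z[q]),rect(P[q]))
E
python3 wl.py
```

```text
t 11.3 tcp [ 508.4 -128.7  161.7] ytool deg 0.33 tilt [-0.001 -0.002 -1.   ] F [-0.5  0.1 -0.4] gap 0.6 0.0
[-0.01  0.33  0.24  1.94 -0.1   0.88  0.29]
bar 2174 92.0 (array([ 579.6, -139.9]), array([60.5, 43.9]), 86.2)
bar 3572 92.0 (array([ 637.5, -150.7]), array([84.8, 44. ]), 87.3)
bar 1665 92.3 (array([ 460. , -137.9]), array([43.9, 43.6]), 86.9)
bar 1198 92.3 (array([ 515.9, -137.8]), array([43.1, 39.7]), 2.2)
flat 55501 0.05990897160279263 (array([549.5, -28.3]), array([129.3, 246.6]), 89.9)
flat 6962 0.06171035646395548 (array([ 546. , -145.5]), array([ 94.3, 254.7]), 89.9)
flat 704 0.062011487081138544 (array([ 648.3, -240.2]), array([49.5, 17.5]), 0.1)
```

Emit:
apply_moves([
  {"travel":[-0.8,0.1,0],"turn":0,"grip":1},
  {"travel":[-0.9,0.1,0],"turn":0,"grip":1},
  {"travel":[-0.9,0.1,0],"turn":0,"grip":1},
  {"travel":[-0.9,0.05,0],"turn":0,"grip":1},
  {"travel":[-0.7,0,0],"turn":0,"grip":1},
  {"travel":[0,0,0.8],"turn":0,"grip":1},
  {"travel":[0,0,0.8],"turn":0,"grip":1},
  {"travel":[0,0,0.8],"turn":0,"grip":1},
  {"travel":[0,0,0.8],"turn":0,"grip":1},
  {"travel":[0,0,0.3],"turn":0,"grip":1},
  {"travel":[0,0,0],"turn":0,"grip":1},
])

```text
time: 12.45
tool_pos: [0.5181, -0.2272, 0.0733]
ee_rot: [-2.208, -2.23, 0.002]
force: [-0.8, 0.3, -0.7]
finger_gap: 0.0006
finger_force: 0.0
```

```bash
python3 wl.py
```

```text
t 12.45 tcp [ 518.1 -227.2   73.3] ytool deg 0.58 tilt [-0.003  0.002 -1.   ] F [-0.8  0.3 -0.7] gap 0.6 0.0
[ 0.18  0.53  0.24  1.89 -0.18  0.74  0.53]
bar 13595 92.1 (array([ 459.8, -151.7]), array([89.4, 44. ]), 86.7)
bar 4543 79.7 (array([ 609. , -152.5]), array([88.4, 18.6]), 87.1)
bar 2077 81.4 (array([ 558. , -154.3]), array([ 8.7, 88.6]), 1.8)
bar 9194 92.2 (array([ 517., -158.]), array([43.6, 75.1]), 2.4)
flat 1059 0.05756592938513416 (array([589.3, -92.7]), array([131.1,   2.4]), 0.3)
flat 28079 0.0618936474123388 (array([ 545.9, -173.3]), array([149.4, 254. ]), 90.0)
flat 479 0.061916170666516196 (array([ 605.1, -205.4]), array([46.2, 13.8]), 0.1)
```

Emit:
apply_moves([
  {"travel":[0.4,0,0],"turn":0,"grip":1},
  {"travel":[0.4,0,0],"turn":0,"grip":1},
  {"travel":[0.4,0,0],"turn":0,"grip":1},
  {"travel":[0.4,0,0],"turn":0,"grip":1},
  {"travel":[0.4,0,0],"turn":0,"grip":1},
  {"travel":[0.4,0,0],"turn":0,"grip":1},
  {"travel":[0.4,0,0],"turn":0,"grip":1},
  {"travel":[0.4,0,0],"turn":0,"grip":1},
  {"travel":[0.4,0,0],"turn":0,"grip":1},
  {"travel":[0.4,0,0],"turn":0,"grip":1},
  {"travel":[0.4,0,0],"turn":0,"grip":1},
  {"travel":[0,0,0],"turn":0,"grip":1},
])

```text
time: 13.7
tool_pos: [0.5185, -0.1159, 0.0744]
ee_rot: [-2.208, -2.232, -0.001]
force: [0.3, 0.0, -0.6]
finger_gap: 0.0003
finger_force: 0.0
```

```bash
python3 wl.py
```

```text
t 13.7 tcp [ 518.5 -115.9   74.4] ytool deg 0.61 tilt [-0.001  0.001 -1.   ] F [ 0.3  0.  -0.6] gap 0.3 0.0
[-0.02  0.48  0.23  1.98 -0.16  0.7   0.32]
bar 1194 91.7 (array([516.1, -96.2]), array([21.2, 45.7]), 79.0)
bar 1542 89.2 (array([ 461.7, -113.7]), array([16.3, 42.9]), 88.7)
bar 2811 85.2 (array([ 609.4, -119.3]), array([100.2,  23.1]), 0.5)
bar 709 92.4 (array([ 447.8, -147. ]), array([19. , 18.7]), 0.7)
bar 2879 92.1 (array([ 610.5, -157.5]), array([59.2, 44.1]), 0.6)
flat 83251 0.05892290389215124 (array([549.7, -35.4]), array([113.9, 247.2]), 89.8)
flat 2584 0.061618463053470435 (array([ 458.3, -109.1]), array([79.7, 26.1]), 3.9)
flat 5600 0.06165223805988926 (array([ 606.1, -111.4]), array([ 26. , 135.3]), 89.8)
```

Emit:
apply_moves([
  {"travel":[0.3,0,0],"turn":0,"grip":1},
  {"travel":[0.4,0,0],"turn":0,"grip":1},
  {"travel":[0.4,0,0],"turn":0,"grip":1},
  {"travel":[0.2,0,0],"turn":0,"grip":1},
  {"travel":[0,0,0],"turn":0,"grip":1},
  {"travel":[-0.4,0,-0.3],"turn":0,"grip":1},
  {"travel":[-0.2,0,-0.8],"turn":0,"grip":1},
  {"travel":[0,0,-0.8],"turn":0,"grip":1},
  {"travel":[0,0,-0.8],"turn":0,"grip":1},
  {"travel":[0,0,-0.8],"turn":0,"grip":1},
  {"travel":[0,0,0],"turn":0,"grip":1},
])

```text
time: 14.85
tool_pos: [0.5207, -0.1028, 0.1655]
ee_rot: [2.211, 2.225, 0.006]
force: [-0.1, 0.0, 0.2]
finger_gap: 0.0005
finger_force: 0.0
```

```bash
python3 wl.py; python3 meas.py
```

```text
t 14.85 tcp [ 520.7 -102.8  165.5] ytool deg 0.36 tilt [ 0.006 -0.001 -1.   ] F [-0.1  0.   0.2] gap 0.5 0.0
[-0.07  0.33  0.26  1.93 -0.11  0.88  0.25]
bar 1488 91.8 (array([ 460.8, -123.2]), array([34.5, 43.7]), 86.5)
bar 2408 92.0 (array([ 638.1, -134.4]), array([52.3, 43.4]), 86.7)
bar 1407 91.7 (array([ 580.3, -127.9]), array([37.7, 43.4]), 87.1)
flat 43647 0.05790600015406289 (array([549.4, -26.4]), array([131.9, 245.9]), 89.8)
flat 7535 0.061734516283162455 (array([ 545.9, -124. ]), array([255.9,  61.6]), 2.4)
flat 722 0.06208527084040455 (array([ 655.4, -234.5]), array([29. , 34.9]), 86.5)
t 14.9 tcp [ 519.7 -102.4  163.9] ytool deg 0.38 tilt [ 0.004 -0.001 -1.   ] F [-0.2  0.4 -0.5] gap 0.5 0.0
scene brush 309 46.0 (array([466., 333.]), array([158.9,  49.7]), 9.3)
scene bar 172 88 (array([521.2, -32.2]), array([44.2, 85.3]), 1.9)
scene bar 106 92 (array([ 478.4, -153.9]), array([22.2, 82.5]), 6.1)
scene bar 280 92 (array([ 611.3, -157.4]), array([105.8,  88. ]), 2.0)
scene green 31 [771.9 -54.7] ang 2.24
scene red 17 [757.1  -9.1] ang 0.79
scene hub 4 [739.5 -27.3] ang 1.12
side brush 333 47.0 (array([458.8, 331.4]), array([155.3,  54. ]), 8.7)
side green 29 [766.3 -53.8] ang 2.31
side red 5 [757.1   2. ] ang 0.57
side red 5 [743.6 -13.7] ang 0.37
```

Bar 2 lies flat at (521,-32) and the pointer reads about 0.75, so two more bars are needed. Bar 3 is next.

Emit:
apply_moves([
  {"travel":[-0.8,0.4,0],"turn":0,"grip":1},
  {"travel":[-0.9,0.4,0],"turn":0,"grip":1},
  {"travel":[-0.9,0.4,0],"turn":0,"grip":1},
  {"travel":[-0.9,0.4,0],"turn":0,"grip":1},
  {"travel":[-0.9,0.4,0],"turn":0,"grip":1},
  {"travel":[-0.8,0.3,0],"turn":0,"grip":1},
  {"travel":[0,0,0.8],"turn":0,"grip":1},
  {"travel":[0,0,0.8],"turn":0,"grip":1},
  {"travel":[0,0,0.8],"turn":0,"grip":1},
  {"travel":[0,0,0.8],"turn":0,"grip":1},
  {"travel":[0,0,0.45],"turn":0,"grip":1},
  {"travel":[0,0,0],"turn":0,"grip":1},
])

```text
time: 16.2
tool_pos: [0.5748, -0.2299, 0.0682]
ee_rot: [-2.209, -2.227, 0.004]
force: [1.0, 0.7, -0.2]
finger_gap: 0.0001
finger_force: 0.0
```

```bash
python3 wl.py
```

```text
t 16.2 tcp [ 574.8 -229.9   68.2] ytool deg 0.45 tilt [-0.005  0.001 -1.   ] F [ 1.   0.7 -0.2] gap 0.1 0.0
[ 0.15  0.61  0.25  1.76 -0.2   0.8   0.51]
bar 10809 91.7 (array([ 473.5, -152.7]), array([89.8, 31.5]), 76.8)
bar 2319 80.4 (array([ 616.6, -153.1]), array([88. ,  2.3]), 87.3)
bar 561 91.6 (array([ 561.6, -148.2]), array([29. ,  7.7]), 86.8)
bar 2828 91.9 (array([ 577.9, -182.1]), array([34.6, 44.7]), 85.7)
flat 56026 0.06191017791026425 (array([ 548.4, -173.5]), array([249.6, 149.9]), 0.0)
```

Emit:
apply_moves([
  {"travel":[0,0.2,-0.15],"turn":0,"grip":1},
  {"travel":[0.4,0,0],"turn":0,"grip":1},
  {"travel":[0.4,0,0],"turn":0,"grip":1},
  {"travel":[0.4,0,0],"turn":0,"grip":1},
  {"travel":[0.4,0,0],"turn":0,"grip":1},
  {"travel":[0.4,0,0],"turn":0,"grip":1},
  {"travel":[0.4,0,0],"turn":0,"grip":1},
  {"travel":[0.4,0,0],"turn":0,"grip":1},
  {"travel":[0.4,0,0],"turn":0,"grip":1},
  {"travel":[0.4,0,0],"turn":0,"grip":1},
  {"travel":[0.4,0,0],"turn":0,"grip":1},
  {"travel":[0.4,0,0],"turn":0,"grip":1},
  {"travel":[0.4,0,0],"turn":0,"grip":1},
  {"travel":[0.4,0,0],"turn":0,"grip":1},
  {"travel":[0.3,0,0],"turn":0,"grip":1},
  {"travel":[0,0,0],"turn":0,"grip":1},
])

```text
time: 17.85
tool_pos: [0.581, -0.0909, 0.0746]
ee_rot: [-2.21, -2.232, -0.001]
force: [0.4, -0.1, -0.0]
finger_gap: 0.0002
finger_force: 0.0
```

Emit:
apply_moves([
  {"travel":[0.1,0,0],"turn":0,"grip":1},
  {"travel":[0,0,0],"turn":0,"grip":1},
  {"travel":[-0.4,0,-0.3],"turn":0,"grip":1},
  {"travel":[-0.2,0,-0.8],"turn":0,"grip":1},
  {"travel":[0,0,-0.8],"turn":0,"grip":1},
  {"travel":[0,0,-0.8],"turn":0,"grip":1},
  {"travel":[0,0,-0.8],"turn":0,"grip":1},
  {"travel":[0,0,0],"turn":0,"grip":1},
])

```text
time: 18.65
tool_pos: [0.5832, -0.1075, 0.1658]
ee_rot: [2.211, 2.225, 0.006]
force: [-0.1, 0.2, -1.3]
finger_gap: 0.0002
finger_force: 0.0
```

```bash
python3 meas.py
```

```text
t 18.65 tcp [ 583.2 -107.5  165.8] ytool deg 0.36 tilt [ 0.006 -0.001 -1.   ] F [-0.1  0.2 -1.3] gap 0.2 0.0
scene brush 309 45.0 (array([464.7, 333.1]), array([157.9,  48.5]), 7.7)
scene bar 144 91 (array([ 465.8, -154.5]), array([87. , 45.7]), 86.6)
scene bar 291 87 (array([558.5, -37.1]), array([89.6, 96.1]), 86.1)
scene bar 61 92 (array([ 642.4, -132.3]), array([38.1, 43.8]), 88.8)
scene bar 102 92 (array([ 651.9, -183. ]), array([67.6, 33.7]), 44.3)
scene green 31 [771.9 -54.7] ang 2.24
scene red 17 [761.4 -24.2] ang 1.41
scene hub 4 [739.5 -27.3] ang 1.12
side brush 333 47.0 (array([459.7, 329.7]), array([157.1,  55.7]), 10.8)
side green 29 [766.3 -53.8] ang 2.31
side red 11 [755.6 -20.8] ang 1.18
```

The pointer is near 1.35 with two bars, and any third bar brings it to about 1.9–2.2, which is inside 1.78–2.76. Bar 1 goes next.

Emit:
apply_moves([
  {"travel":[-0.9,-0.9,0],"turn":0,"grip":1},
  {"travel":[-0.9,-0.9,0],"turn":0,"grip":1},
  {"travel":[-0.9,-0.9,0],"turn":0,"grip":1},
  {"travel":[-0.9,-0.9,0],"turn":0,"grip":1},
  {"travel":[-0.9,-0.9,0],"turn":0,"grip":1},
  {"travel":[-0.6,-0.5,0],"turn":0,"grip":1},
  {"travel":[0,0,0.8],"turn":0,"grip":1},
  {"travel":[0,0,0.8],"turn":0,"grip":1},
  {"travel":[0,0,0.8],"turn":0,"grip":1},
  {"travel":[0,0,0.8],"turn":0,"grip":1},
  {"travel":[0,0,0.3],"turn":0,"grip":1},
  {"travel":[0,0,0],"turn":0,"grip":1},
])

```text
time: 19.95
tool_pos: [0.4554, -0.2336, 0.0731]
ee_rot: [-2.211, -2.227, 0.003]
force: [-0.7, -0.0, -0.1]
finger_gap: 0.0008
finger_force: 0.0
```

```bash
python3 wl.py
```

```text
t 19.95 tcp [ 455.4 -233.6   73.1] ytool deg 0.44 tilt [-0.004  0.001 -1.   ] F [-0.7 -0.  -0.1] gap 0.8 0.0
[ 0.17  0.46  0.3   2.03 -0.21  0.69  0.62]
bar 14543 92.2 (array([ 459. , -153.7]), array([85.1, 44.3]), 87.1)
flat 69733 0.06187784800461718 (array([ 520.6, -173.8]), array([149.9, 204.1]), 89.9)
```

Emit:
apply_moves([
  {"travel":[0.2,0.14,0],"turn":0,"grip":1},
  {"travel":[0.4,0,0],"turn":0,"grip":1},
  {"travel":[0.4,0,0],"turn":0,"grip":1},
  {"travel":[0.4,0,0],"turn":0,"grip":1},
  {"travel":[0.4,0,0],"turn":0,"grip":1},
  {"travel":[0.4,0,0],"turn":0,"grip":1},
  {"travel":[0.4,0,0],"turn":0,"grip":1},
  {"travel":[0.4,0,0],"turn":0,"grip":1},
  {"travel":[0.4,0,0],"turn":0,"grip":1},
  {"travel":[0.4,0,0],"turn":0,"grip":1},
  {"travel":[0.4,0,0],"turn":0,"grip":1},
  {"travel":[0.4,0,0],"turn":0,"grip":1},
  {"travel":[0.4,0,0],"turn":0,"grip":1},
  {"travel":[0.4,0,0],"turn":0,"grip":1},
  {"travel":[0.4,0,0],"turn":0,"grip":1},
  {"travel":[0,0,0],"turn":0,"grip":1},
])

```text
time: 21.6
tool_pos: [0.4594, -0.0869, 0.0746]
ee_rot: [-2.209, -2.232, -0.001]
force: [-0.8, 0.4, 0.4]
finger_gap: 0.0006
finger_force: 0.0
```

Emit:
apply_moves([
  {"travel":[0.1,0,0],"turn":0,"grip":1},
  {"travel":[0,0,0],"turn":0,"grip":1},
  {"travel":[-0.4,0,-0.3],"turn":0,"grip":1},
  {"travel":[-0.2,0,-0.8],"turn":0,"grip":1},
  {"travel":[0,0,-0.8],"turn":0,"grip":1},
  {"travel":[0,0,-0.8],"turn":0,"grip":1},
  {"travel":[-0.5,0,-0.8],"turn":0,"grip":1},
  {"travel":[-0.7,-0.5,-0.8],"turn":0,"grip":1},
  {"travel":[-0.7,-0.5,-0.8],"turn":0,"grip":1},
  {"travel":[0,0,0],"turn":0,"grip":1},
])

```text
time: 22.6
tool_pos: [0.4348, -0.1536, 0.2052]
ee_rot: [2.216, 2.22, 0.003]
force: [1.0, -0.0, 0.4]
finger_gap: 0.0005
finger_force: 0.0
```

```bash
python3 meas.py; python3 -c "
from h import *
im=cam('scene')[0]; cv2.imwrite('pics/end.png',cv2.resize(im[150:290,180:380],None,fx=4,fy=4,interpolation=cv2.INTER_CUBIC))"
```

```text
t 22.6 tcp [ 434.8 -153.6  205.2] ytool deg 0.11 tilt [ 0.005 -0.002 -1.   ] F [ 1.  -0.   0.4] gap 0.5 0.0
scene brush 309 45.0 (array([462.8, 333.2]), array([158.2,  46.9]), 9.4)
scene bar 571 86 (array([520.5, -36. ]), array([ 90.7, 165.7]), 88.0)
scene bar 251 93 (array([ 641.5, -157.6]), array([90. , 45.5]), 84.8)
scene green 30 [771.8 -54.7] ang 2.24
scene red 14 [756.8 -37. ] ang 2.02
side brush 331 47.0 (array([459., 333.]), array([157.9,  52. ]), 10.4)
side green 28 [766.  -54.3] ang 2.32
side red 12 [752.7 -32.5] ang 1.87
```

View pics/end.png

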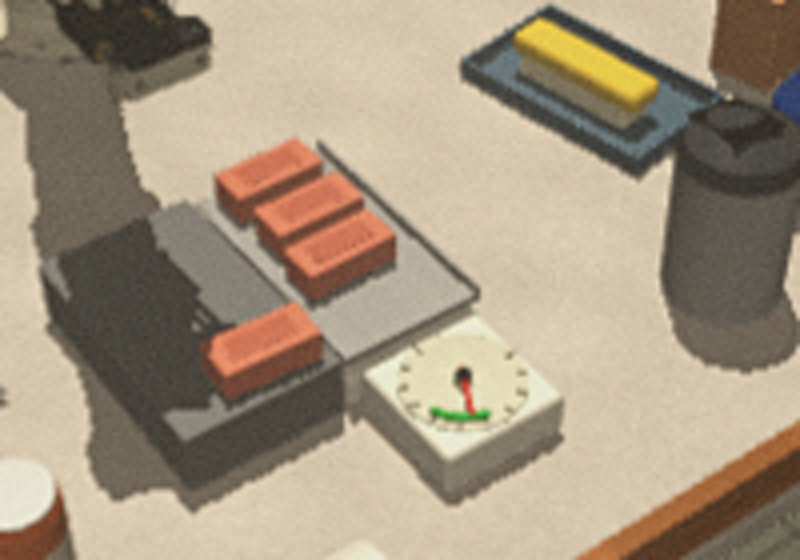

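The final view shows the pointer tip at (472,412) inside the green arc, which spans columns 432–490. Three bars lie flat on the tray, one remains on the ledge, and the brush is in the dish.

```bash
python3 -c "
from rig import ticket
print(ticket.hand_in())"
```

```text
the job is handed in; nothing more can be done
None
```

The job is handed in, with no verdict shown: the brush lies bristles down in the dish, three bars are flat on the tray, the pointer (about 2.0 rad) rests inside the green arc (about 1.78–2.76), and bar 4 is still on the drawer top.

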